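# Lay the milled block down and butt it against the bench stop

## Robot

A 7-joint arm with a two-finger parallel gripper is mounted at the origin on a cart in front of the work surface, level with it; the furniture and walls round the work are solid. World frame = base frame: x ahead of the robot, y to its left, z up, the work surface at z = 0. Lengths are in m, angles in rad, forces in N, time in s.
With the tool pointing down it reaches from about 0.425 to 0.925 m from the base axis. Payload 6.8 kg.
Tool frame: the origin (TCP) lies at the very end of the fingers, on their centre line; the grasp point (between the pads) lies 19 mm behind it (bot.grasp_offset is the distance from the TCP to the grasp point, in m); z points along the fingers, y is the direction in which the jaws open and shut (so a half turn about z gives the same grasp; the last joint's range is limited). The gripper opens to 85 mm and grips with 20 to 120 N. Pads are 22 mm wide; open, the fingers measure 114 mm over their backs; the gripper's body (76 mm by 85 mm) begins 54 mm behind the grasp point. The pads swing forward as they close: fully open they stand 13 mm farther back than shut.
Start: joints at [-1.219, 0.477, 0.022, 1.555, -0.011, 1.109, -0.083], TCP at [0.3, 0.605, 0.231] pointing down, gripper open.
Joint ranges: [-2.96, 2.96], [-0.34, 2.1], [-1.41, 1.46], [0.24, 2.44], [-1.37, 4.51], [0.17, 1.92], [-2.96, 2.96]. Speed limits (rad/s): [2.39, 2.39, 3.14, 3.14, 3.14, 3.14, 3.14].

## Interface

Orientations are given as a unit quaternion [w, x, y, z].
In Python, from station import monitor, cams, bot, finder gives the robot as it stands.
- The arm moves only by the tool jog_arm, never from a script. Its argument "plan" is a list of rows, each an object of numbers: "x", "y", "z": the shift along the tool's x, y, z as a fraction of full scale; "wx", "wy", "wz": the turn, a rotation vector about the tool's x, y, z as a fraction of full scale. A call has 1 to 12 rows; each row is the pose to reach, as a shift and turn from the pose measured when the call began, along the tool's axes at that moment, turning the shorter way round; what a row does not reach only later rows make up. Full scale, the value 1, is 20 cm for a shift and 180 degrees for a turn. A row lasts 1/12 s, in which the tool goes at most 41.7 mm and 7.16 degrees, less where a joint would pass 70% of its speed; a pose out of reach is approached as far as the arm can. A call with a number of a shift or a turn outside -1 to 1 is refused whole. A call with a gripper value outside its range is refused whole. "hand" is the opening, from -1 (shut) to 1 (fully open), set as the call begins (left out, the last holds). The fingers move at their own pace and stop on an object; "grip_force" is the grip in N (left out, the last holds). Time passes only in rows, so rows that repeat a pose let the fingers close. It gives the time, the measured TCP pose, the force and the opening at its end, in the units of the state.
- monitor.get_obs(): the state, without advancing time (a new reading comes with each control period).
- cams.read_camera(name): name is "scene" or "side" or "wrist"; returns the picture (400x640x3 uint8, red, green, blue); there is no depth.
- cams.get_calibration(name): a dict with "fx", "fy", "cx", "cy" (pixels), "extrinsics" (4x4, takes a point from world to camera coordinates). Camera axes: x right, y down, z forward; pixel columns grow to the right and rows downward; lengths in m; the calibration is good to about 2 mm. A picture is of the moment at which its call begins: read the wrist's pose just before it. get_calibration takes no time and is no camera call; for the wrist camera it gives the pose at the moment of the call.
- bot.hand_in(): hands the job in, once; it reports no verdict.
Trained networks look in the newest picture that a camera, given by its name, has taken for a name from the list of things; names that differ only in an ending like _2 or _b are one class to them, and where a whole thing is asked for, a point or a joint stands for the part that bears it (a point fixed in the world has none). Each returns a list of dicts, best first, with "confidence" (0 to 1); they miss things now and then, are a little off and sometimes report something else, mostly with a low value. They report only what shows in the picture. A call takes as long as a camera call. They do not tell look-alikes from the thing itself.
- finder.find_in(camera, target): "bbox" ([left, top, width, height] in pixels, round what is visible of it).
- finder.place_of(camera, target): "location" ([column, row] in pixels: a listed point, or the origin of a listed thing).
The state is a dict: "t": time; "q": joint angles; "joint_vel": joint speeds; "joint_torque": joint torques, N m; "eef_pos": TCP position; "tool_rot": TCP orientation; "contact_force": force on the tool from outside, world axes, zero at the start; "torque": the same for the moment, N m; "gripper_width": opening from 0.0 (shut) to 1.0 (fully open).
Only numpy, scipy, OpenCV 4.12 (cv2) and the standard library are available. Lean on these libraries where they do the work, as an engineer would, in place of code of your own. Each camera call takes 0.05 s, during which the arm holds its last target. There are 200 camera calls.

## Task

The milled block has been left standing on end in front of the bench stop. First push it over towards the stop so that it lies flat with its slotted face up, then push it along the bench until its end is square and flush against the face of the stop, and leave it there. Only push it with the fingers, do not pick it up, and do not move the other things on the bench.

Things in the scene. Friction and masses are not known exactly. Their poses are not given: they have to be found in the camera images.
- block_centre (a point): Centre of the milled block: plain light-grey metal, 60 mm long (own y), 40 mm wide (own x), 28 mm thick (own z), about 0.16 kg. A slot 14 mm wide and 12 mm deep runs along own y through the whole length of its +z face (the slotted face). The centre is 30 mm above the bench while it stands, 14 mm when it lies flat.
- block_end (a point): Centre of the block's +y end face (40 x 28 mm), 30 mm from the block's centre along own +y; same axes as the block. It is on top at the start and is the end that comes to the stop. Lying flat, the block swings round if pushed at a single point of the other end; two fingertips held 15 to 20 mm apart across that end keep it straight and turn it square.
- stop_face (a point): Middle of the bench stop's working face, 11 mm above the bench. The stop is a plain steel bar fixed to the bench, 220 mm long (own y), 22 mm high, 14 mm thick, with a low screwed foot behind, 46 mm deep in all. Own +x points level into the bar, square to its face; the block stands on the -x side, its centre 143 to 175 mm from the face.
- bolt: Bystander: grey bolt standing upright on its head, 57 mm tall, 19 mm across; origin at the middle of its underside.
- nut: Bystander: grey hexagon nut, 22 mm across, 11 mm high; origin at the middle of its underside.
- bearing: Bystander: ball bearing lying flat, 47 mm across, 14 mm high; origin at the middle of its underside.
- tape: Bystander: black roll of tape lying flat, 62 mm across, 19 mm high; origin at the middle of its underside.
- dish: Bystander: round metal parts dish behind the stop, 106 mm across, 24 mm high; origin at the middle of its underside.
- milled_block: The same block; origin at the middle of its plain 40 x 60 mm underside, 14 mm from the centre along own -z; same axes. At the start own +y is up and the slotted face (+z) looks away from the stop, within 0.35 rad. Pushed on the slotted face above half height it tips rather than slides; lying slot up, own z is up.
Not all that is in view belongs to the job. Of the things like the milled_block, leave any that is green; of the rest the smaller one is meant.

How it is judged:
By the outcome, as a careful person would: the job done as asked, in the order asked, and still so for the second after the job is handed in, with the robot touching nothing.
It also fails if it takes over 42 s, if anything falls off the work surface, if the arm or the gripper's body presses on something with over 40 N, if the wrist force passes 120 N, or if a joint passes its speed limit or range.

## Working session

There is one attempt and no reset: what is moved stays moved. The work goes in short steps, Python scripts to look and compute and a tool call to move; the robot and the scene stay as the last step left them, time stands still between calls to the robot, and variables do not carry over. Pictures are saved under pics/ and viewed, about 8 in all and at most 12, crops included, and the job is handed in when it is done.

Besides the shell and the picture viewer there is one more tool, called after ">>>" in YAML: its name, and indented under it one key for each argument. jog_arm: Moves the arm, as the interface text tells. Shift numbers are shares of 20 cm and turn numbers shares of 180 degrees, none past 1 either way. Its arguments: {"type":"object","properties":{"plan":{"type":"array","items":{"type":"object","properties":{"x":{"type":"number","minimum":-1,"maximum":1},"y":{"type":"number","minimum":-1,"maximum":1},"z":{"type":"number","minimum":-1,"maximum":1},"wx":{"type":"number","minimum":-1,"maximum":1},"wy":{"type":"number","minimum":-1,"maximum":1},"wz":{"type":"number","minimum":-1,"maximum":1}}}},"hand":{"type":"number"},"grip_force":{"type":"number"}},"required":["plan"]}

```bash
mkdir -p pics; cat > h.py <<'E'
import numpy as np, cv2
from station import monitor, cams, bot, finder
def ray(cam,uv):
    c=cams.get_calibration(cam);E=np.array(c["extrinsics"]);R=E[:3,:3];t=E[:3,3]
    d=R.T@np.array([(uv[0]-c["cx"])/c["fx"],(uv[1]-c["cy"])/c["fy"],1]);return -R.T@t,d
def onz(cam,uv,z):
    o,d=ray(cam,uv);return o+d*(z-o[2])/d[2]
def proj(cam,p):
    c=cams.get_calibration(cam);E=np.array(c["extrinsics"]);q=E[:3,:3]@np.array(p)+E[:3,3]
    return np.array([c["fx"]*q[0]/q[2]+c["cx"],c["fy"]*q[1]/q[2]+c["cy"]])
def snap(cam,fn,crop=None,scale=1):
    im=cams.read_camera(cam)[:,:,::-1]
    if crop: x,y,w,h=crop; im=im[y:y+h,x:x+w]
    cv2.imwrite("pics/"+fn,cv2.resize(im,None,fx=scale,fy=scale,interpolation=cv2.INTER_CUBIC))
E
python3 - <<'E'
from h import *
Z=dict(milled_block=None,block_centre=.03,block_end=.06,stop_face=.011,bolt=0,nut=0,bearing=0,tape=0,dish=0)
for c in("scene","side"):
    snap(c,c+"0.png")
    for k,z in Z.items():
        for r in finder.place_of(c,k)[:4]:
            print(c,k,np.round(r["location"]),round(r["confidence"],2),np.round(onz(c,r["location"],z if z is not None else .03),3))
print(monitor.get_obs())
E
python3 -c "
import cv2,numpy as np
a=cv2.imread('pics/scene0.png');b=cv2.imread('pics/side0.png')
"
```

```text
scene milled_block [338. 311.] 0.98 [0.415 0.071 0.03 ]
scene milled_block [315. 250.] 0.6 [0.502 0.196 0.03 ]
scene milled_block [238. 235.] 0.6 [0.437 0.335 0.03 ]
scene block_centre [335. 303.] 0.95 [0.426 0.085 0.03 ]
scene block_centre [314. 256.] 0.78 [0.488 0.185 0.03 ]
scene block_centre [249. 234.] 0.73 [0.454 0.321 0.03 ]
scene block_centre [373. 236.] 0.22 [0.609 0.143 0.03 ]
scene block_end [250. 214.] 0.88 [0.472 0.336 0.06 ]
scene block_end [335. 288.] 0.57 [0.426 0.086 0.06 ]
scene stop_face [309. 211.] 0.74 [0.609 0.309 0.011]
scene bolt [232. 226.] 0.46 [0.473 0.401 0.   ]
scene bolt [314. 249.] 0.32 [0.531 0.225 0.   ]
scene nut [371. 238.] 0.61 [0.635 0.164 0.   ]
scene bearing [372. 256.] 0.65 [0.591 0.128 0.   ]
scene tape [219. 213.] 0.83 [0.483 0.456 0.   ]
scene dish [337. 189.] 0.74 [0.734 0.333 0.   ]
side milled_block [383. 173.] 0.9 [0.417 0.066 0.03 ]
side milled_block [392. 216.] 0.82 [0.421 0.299 0.03 ]
side milled_block [356. 195.] 0.71 [0.498 0.194 0.03 ]
side block_centre [385. 213.] 0.94 [0.436 0.283 0.03 ]
side block_centre [361. 189.] 0.86 [0.483 
[... 652 characters left out ...]
.   ]
{'t': 1.0, 'q': array([-1.21906801,  0.47692326,  0.02241287,  1.55541969, -0.01148596,
        1.10929883, -0.08312855]), 'joint_vel': array([-0.00111718, -0.00041464, -0.00101642, -0.00185016, -0.0010663 ,
        0.0012894 , -0.00031242]), 'joint_torque': array([ 2.60402376e-04, -5.96322405e+01,  1.60652172e+00, -2.81544256e+01,
        1.25333367e-02,  1.76348105e-03,  1.85082473e-05]), 'eef_pos': array([0.29957143, 0.60489438, 0.23135133]), 'tool_rot': array([7.38626256e-06, 2.27920741e-01, 9.73679688e-01, 3.91482622e-05]), 'contact_force': array([-0.06507289, -0.1551581 , -0.26154048]), 'torque': array([ 0.03801528, -0.00659382, -0.01389269]), 'gripper_width': 0.9965141527893857}
```

View pics/scene0.png

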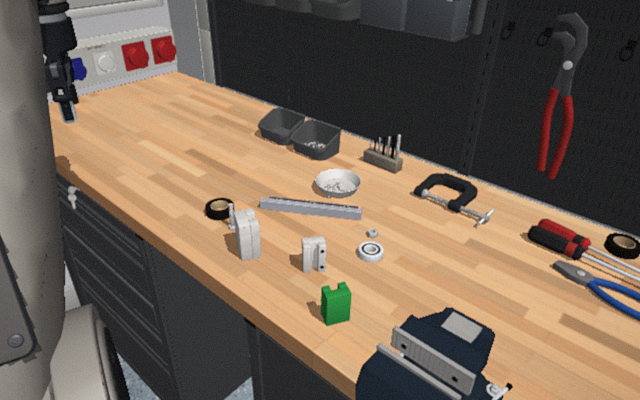

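View pics/side0.png

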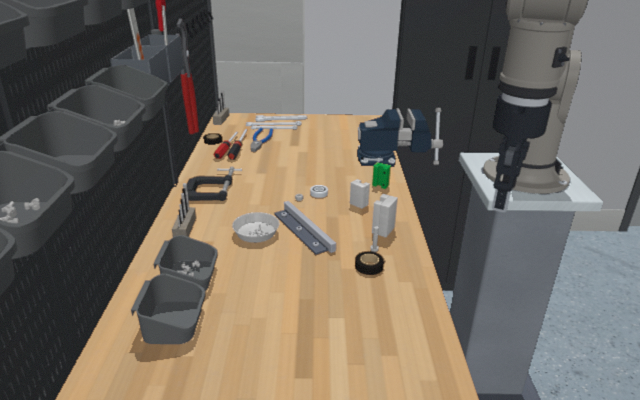

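The things that could be taken for the block are green at scene (337,305), light grey at (314,255), and a taller light grey at (247,235). I leave the green one; of the two greys the smaller, (314,255), looks right. A close crop will check this.

```bash
python3 - <<'E'
from h import *
a=cv2.imread("pics/scene0.png")[185:335,200:400];b=cv2.imread("pics/side0.png")[155:275,260:420]
a=cv2.resize(a,(800,600),interpolation=2);b=cv2.resize(b,(800,600),interpolation=2)
cv2.imwrite("pics/c1.png",a);cv2.imwrite("pics/c2.png",b)
E
```

```text
(no output)
```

View pics/c1.png

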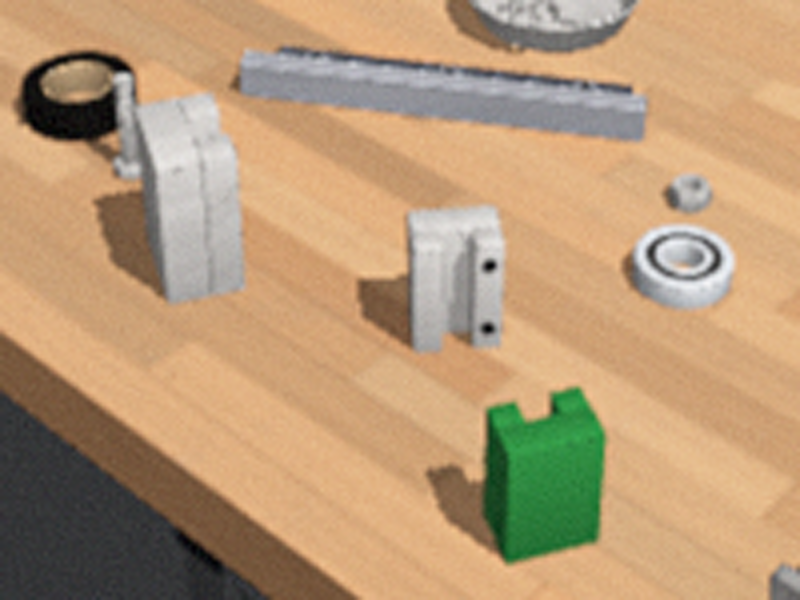

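View pics/c2.png

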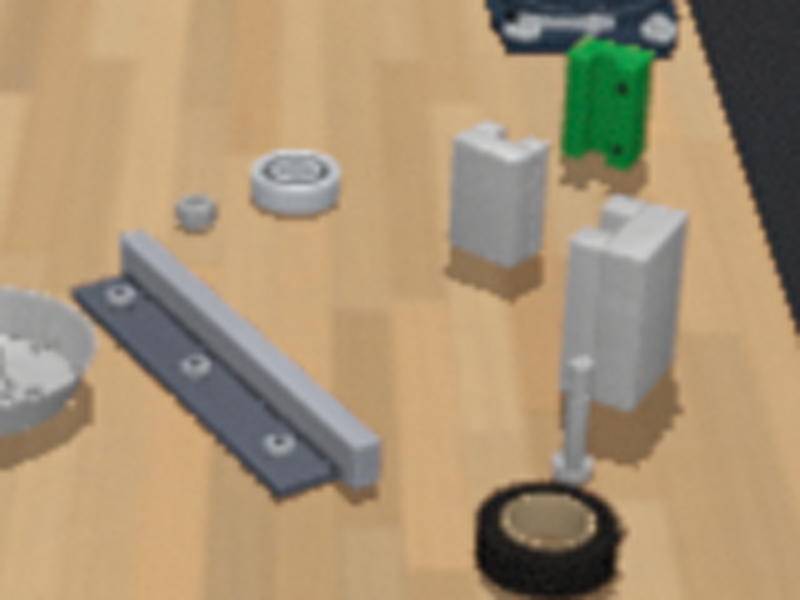

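The small light-grey block, scene (314,255), shows its slot and two dark holes facing away from the stop. The big grey at (247,235) and the green are left. Next I fit the poses from corners.

```bash
python3 - <<'E'
from h import *
S=lambda u,v:("scene",(200+u/4-.4,185+v/4-.4)); D=lambda u,v:("side",(260+u/5-.4,155+v/5-.4))
def p(n,a,z): print(n,np.round(onz(a[0],a[1],z),4))
print("block front bottom");p("L",S(414,350),0);p("R",S(500,345),0)
print("top back");p("L",S(408,212),.06);p("R",S(496,207),.06)
print("side back bottom");p("a",D(450,243),0);p("b",D(515,266),0);p("c",D(543,247),0)
print("side back top");p("a",D(455,138),.06);p("b",D(522,166),.06);p("c",D(549,143),.06)
print("stop face bottom");p("L",S(240,93),0);p("R",S(643,138),0);p("Ltop",S(242,52),.022);p("Rtop",S(645,97),.022)
print("side");p("near bottom",D(378,478),0);p("near top",D(380,435),.022);p("far top",D(146,232),.022)
for c in("scene","side"):print(c,np.round(ray(c,(0,0))[0],3))
E
```

```text
block front bottom
L [0.4687 0.1943 0.    ]
R [0.4976 0.1676 0.    ]
top back
L [0.4848 0.2126 0.06  ]
R [0.5142 0.186  0.06  ]
side back bottom
a [0.5127 0.1823 0.    ]
b [0.4813 0.2055 0.    ]
c [0.4655 0.1853 0.    ]
side back top
a [0.5129 0.1828 0.06  ]
b [0.4817 0.2126 0.06  ]
c [0.4663 0.187  0.06  ]
stop face bottom
L [0.5571 0.4067 0.    ]
R [0.6725 0.2177 0.    ]
Ltop [0.5636 0.4105 0.022 ]
Rtop [0.6774 0.2218 0.022 ]
side
near bottom [0.5555 0.3964 0.    ]
near top [0.5552 0.3959 0.022 ]
far top [0.6657 0.2151 0.022 ]
scene [ 0.005 -0.239  0.567]
side [0.6   1.323 0.626]
```

>>> jog_arm:
  plan:
    - {"x": -0.1,"y": -0.1,"wz": 0.03}
    - {"x": -0.25,"y": -0.25,"wz": 0.06}
    - {"x": -0.4,"y": -0.4,"z": 0.05,"wz": 0.1}
    - {"x": -0.55,"y": -0.55,"z": 0.1,"wz": 0.14}
    - {"x": -0.7,"y": -0.7,"z": 0.15,"wz": 0.18}
    - {"x": -0.85,"y": -0.8,"z": 0.2,"wz": 0.22}
    - {"x": -0.85,"y": -0.8,"z": 0.2,"wz": 0.26}
    - {"x": -0.85,"y": -0.8,"z": 0.2,"wz": 0.3}
    - {"x": -0.85,"y": -0.8,"z": 0.2,"wz": 0.3}
  hand: -0.6

```text
invalid input at $.plan[0]: expected keys x, y, z, wx, wy, wz
```

>>> jog_arm:
  plan:
    - {"x": -0.1,"y": -0.1,"z": 0,"wx": 0,"wy": 0,"wz": 0.03}
    - {"x": -0.25,"y": -0.25,"z": 0,"wx": 0,"wy": 0,"wz": 0.06}
    - {"x": -0.4,"y": -0.4,"z": 0.05,"wx": 0,"wy": 0,"wz": 0.1}
    - {"x": -0.55,"y": -0.55,"z": 0.1,"wx": 0,"wy": 0,"wz": 0.14}
    - {"x": -0.7,"y": -0.7,"z": 0.15,"wx": 0,"wy": 0,"wz": 0.18}
    - {"x": -0.85,"y": -0.8,"z": 0.2,"wx": 0,"wy": 0,"wz": 0.22}
    - {"x": -0.85,"y": -0.8,"z": 0.2,"wx": 0,"wy": 0,"wz": 0.26}
    - {"x": -0.85,"y": -0.8,"z": 0.2,"wx": 0,"wy": 0,"wz": 0.3}
    - {"x": -0.85,"y": -0.8,"z": 0.2,"wx": 0,"wy": 0,"wz": 0.3}
  hand: -0.6

```text
t: 1.75
eef_pos: [0.3814, 0.3853, 0.1914]
tool_rot: [0.0, 0.647, 0.762, 0.0]
contact_force: [0.7, 1.5, -0.6]
gripper_width: 0.204
```

>>> jog_arm:
  plan:
    - {"x": -0.1,"y": 0.02,"z": 0,"wx": 0,"wy": 0,"wz": 0.03}
    - {"x": -0.25,"y": 0.05,"z": 0,"wx": 0,"wy": 0,"wz": 0.07}
    - {"x": -0.42,"y": 0.1,"z": 0,"wx": 0,"wy": 0,"wz": 0.11}
    - {"x": -0.6,"y": 0.15,"z": 0,"wx": 0,"wy": 0,"wz": 0.15}
    - {"x": -0.78,"y": 0.2,"z": 0,"wx": 0,"wy": 0,"wz": 0.19}
    - {"x": -0.92,"y": 0.22,"z": 0.05,"wx": 0,"wy": 0,"wz": 0.23}
    - {"x": -1,"y": 0.22,"z": 0.1,"wx": 0,"wy": 0,"wz": 0.265}
    - {"x": -1,"y": 0.22,"z": 0.1,"wx": 0,"wy": 0,"wz": 0.297}
    - {"x": -1,"y": 0.22,"z": 0.1,"wx": 0,"wy": 0,"wz": 0.297}
    - {"x": -1,"y": 0.22,"z": 0.1,"wx": 0,"wy": 0,"wz": 0.297}

```text
t: 2.58
eef_pos: [0.4572, 0.196, 0.1716]
tool_rot: [-0.0, 0.92, 0.393, 0.0]
contact_force: [-0.4, -0.4, 0.2]
gripper_width: 0.199
```

```bash
python3 - <<'E'
from h import *
snap("wrist","w1.png")
for k,z in (("block_end",.06),("block_centre",.03),("stop_face",.011)):
    for r in finder.place_of("wrist",k)[:3]: print(k,np.round(r["location"]),round(r["confidence"],2),np.round(onz("wrist",r["location"],z),4))
c=cams.get_calibration("wrist");print(c["fx"],np.round(ray("wrist",(320,200)),3))
print(monitor.get_obs()["eef_pos"],monitor.get_obs()["tool_rot"],proj("wrist",(.614,.311,.011)))
E
```

```text
block_end [186.  94.] 0.88 [0.4388 0.3194 0.06  ]
block_end [360. 179.] 0.84 [0.488  0.1855 0.06  ]
block_end [498.  60.] 0.42 [0.6155 0.1825 0.06  ]
block_centre [353. 166.] 0.96 [0.4899 0.1915 0.03  ]
block_centre [202.  99.] 0.79 [0.4385 0.3168 0.03  ]
336.55657624470234 [[ 0.502  0.244  0.315]
 [-0.182 -0.184 -0.966]]
[0.45708663 0.19615264 0.17167895] [-2.01998875e-04  9.20207509e-01  3.91430637e-01  3.95583457e-04] [365.03133309 -59.0467355 ]
```

View pics/w1.png

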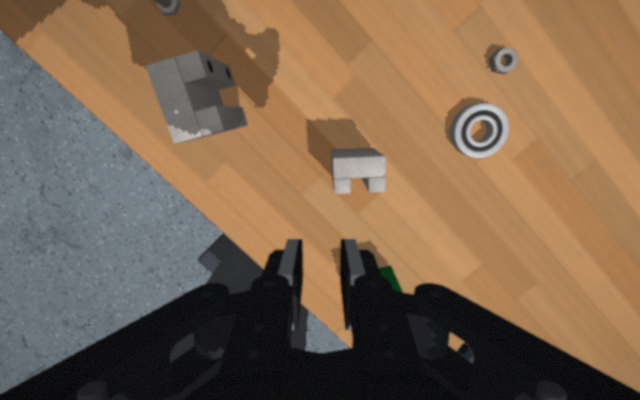

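The wrist view shows the block at (360,172), slot towards the fingers and nearly square to them. The big grey is at (195,97), green peeps out at (390,275), and the bearing is at (482,130).

```bash
python3 - <<'E'
from h import *
o=monitor.get_obs();q=o["tool_rot"];p=o["eef_pos"]
from scipy.spatial.transform import Rotation as Ro
R=Ro.from_quat([q[1],q[2],q[3],q[0]]).as_matrix();print(np.round(R,3))
P=[onz("wrist",uv,.06) for uv in((335,193),(386,190.5),(333,158),(385,157))]
for x in P: print(np.round(x,4), "tool",np.round(R.T@(x-p),4))
d=P[1]-P[0];print("normal deg",np.degrees(np.arctan2(d[0],-d[1])))
d=P[3]-P[2];print("normal deg",np.degrees(np.arctan2(d[0],-d[1])))
print(np.round(sum(P)/4,4))
E
```

```text
[[ 0.694  0.72   0.001]
 [ 0.72  -0.694  0.001]
 [ 0.001 -0.    -1.   ]]
[0.4663 0.1909 0.06  ] tool [0.0025 0.0103 0.1117]
[0.4963 0.1648 0.06  ] tool [0.0045 0.05   0.1117]
[0.484  0.2119 0.06  ] tool [0.0299 0.0085 0.1117]
[0.5129 0.1851 0.06  ] tool [0.0306 0.0479 0.1117]
normal deg 49.004345623062136
normal deg 47.21373774813357
[0.4899 0.1882 0.06  ]
```

>>> jog_arm:
  plan:
    - {"x": -0.07,"y": 0.07,"z": 0.05,"wx": 0,"wy": 0,"wz": -0.011}
    - {"x": -0.13,"y": 0.145,"z": 0.12,"wx": 0,"wy": 0,"wz": -0.011}
    - {"x": -0.13,"y": 0.145,"z": 0.25,"wx": 0,"wy": 0,"wz": -0.011}
    - {"x": -0.13,"y": 0.145,"z": 0.38,"wx": 0,"wy": 0,"wz": -0.011}
    - {"x": -0.13,"y": 0.145,"z": 0.5,"wx": 0,"wy": 0,"wz": -0.011}
    - {"x": -0.13,"y": 0.145,"z": 0.58,"wx": 0,"wy": 0,"wz": -0.011}
    - {"x": -0.13,"y": 0.145,"z": 0.61,"wx": 0,"wy": 0,"wz": -0.011}
    - {"x": -0.13,"y": 0.145,"z": 0.61,"wx": 0,"wy": 0,"wz": -0.011}
    - {"x": -0.13,"y": 0.145,"z": 0.61,"wx": 0,"wy": 0,"wz": -0.011}

```text
t: 3.53
eef_pos: [0.4605, 0.1577, 0.0501]
tool_rot: [-0.0, 0.913, 0.408, 0.001]
contact_force: [0.5, 0.6, 0.1]
gripper_width: 0.204
```

```bash
python3 - <<'E'
from h import *
snap("wrist","w2.png")
E
```

```text
(no output)
```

View pics/w2.png

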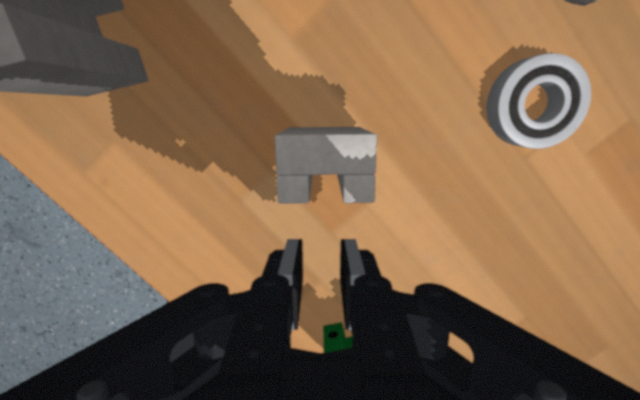

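Ribs at columns 277–308 and 343–376, fingertips at 285–302 and 341–358, with about 14 mm of gap. They are well lined up, so I tip slowly now.

>>> jog_arm:
  plan:
    - {"x": 0.02,"y": 0.01,"z": 0,"wx": 0,"wy": 0,"wz": 0}
    - {"x": 0.04,"y": 0.01,"z": 0,"wx": 0,"wy": 0,"wz": 0}
    - {"x": 0.055,"y": 0.01,"z": 0,"wx": 0,"wy": 0,"wz": 0}
    - {"x": 0.07,"y": 0.01,"z": 0,"wx": 0,"wy": 0,"wz": 0}
    - {"x": 0.085,"y": 0.01,"z": 0,"wx": 0,"wy": 0,"wz": 0}
    - {"x": 0.1,"y": 0.01,"z": 0,"wx": 0,"wy": 0,"wz": 0}
    - {"x": 0.115,"y": 0.01,"z": 0,"wx": 0,"wy": 0,"wz": 0}
    - {"x": 0.13,"y": 0.01,"z": 0,"wx": 0,"wy": 0,"wz": 0}
    - {"x": 0.145,"y": 0.01,"z": 0,"wx": 0,"wy": 0,"wz": 0}
    - {"x": 0.16,"y": 0.01,"z": 0,"wx": 0,"wy": 0,"wz": 0}
    - {"x": 0.175,"y": 0.01,"z": 0,"wx": 0,"wy": 0,"wz": 0}
    - {"x": 0.19,"y": 0.01,"z": 0,"wx": 0,"wy": 0,"wz": 0}

```text
t: 4.58
eef_pos: [0.4879, 0.185, 0.0506]
tool_rot: [-0.0, 0.913, 0.408, 0.001]
contact_force: [0.3, 0.2, -0.1]
gripper_width: 0.203
```

```bash
python3 - <<'E'
from h import *
snap("wrist","w3.png")
E
```

```text
(no output)
```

View pics/w3.png

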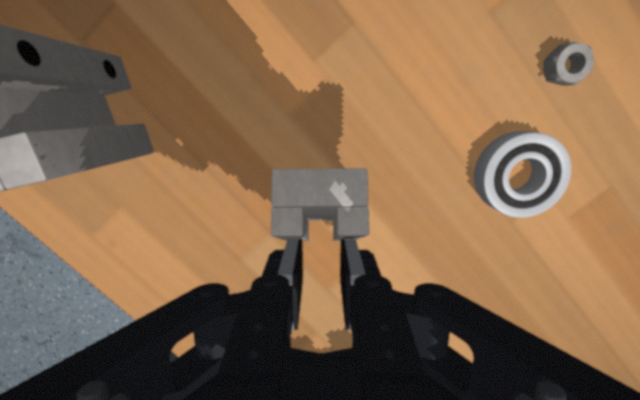

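```bash
python3 - <<'E'
from h import *
from scipy.spatial.transform import Rotation as Ro
o=monitor.get_obs();q=o["tool_rot"];p=o["eef_pos"]
R=Ro.from_quat([q[1],q[2],q[3],q[0]]).as_matrix()
for uv in((272,237),(369,237),(273,206),(368,206),(272,169),(368,169)):
    x=onz("wrist",uv,.06); print(np.round(x,4),"tool",np.round(R.T@(x-p),4))
for x in((.4663,.1909,.06),(.4963,.1648,.06)): print("old front",np.round(R.T@(x-p),4))
for r in finder.place_of("scene","block_centre") if snap("scene","s4.png") is None else []: print(r["location"],onz("scene",r["location"],.03))
E
```

```text
[0.4812 0.2097 0.06  ] tool [ 0.0132 -0.0214 -0.0093]
[0.5119 0.1822 0.06  ] tool [ 0.0132  0.0198 -0.0092]
[0.491  0.2193 0.06  ] tool [ 0.0269 -0.0205 -0.0092]
[0.5203 0.193  0.06  ] tool [ 0.0269  0.0189 -0.0092]
[0.5015 0.2307 0.06  ] tool [ 0.0423 -0.0203 -0.0092]
[0.5302 0.2049 0.06  ] tool [ 0.0423  0.0183 -0.0092]
old front [-0.0108 -0.0199 -0.0093]
old front [-0.0102  0.0198 -0.0093]
[251.5, 234.3] [0.45597476 0.31703208 0.03      ]
[334.9, 303.1] [0.42494224 0.0845953  0.03      ]
[313.7, 246.0] [0.50972281 0.20550835 0.03      ]
```

```bash
python3 - <<'E'
from h import *
snap("side","x.png")
a=cv2.imread("pics/s4.png")[215:285,275:355];b=cv2.imread("pics/x.png")[160:230,325:405]
cv2.imwrite("pics/c4.png",cv2.resize(np.hstack([a,b]),(800,350),interpolation=2))
E
```

```text
(no output)
```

View pics/c4.png

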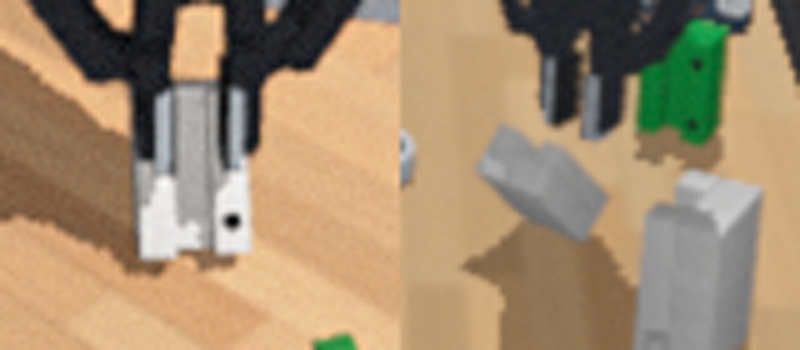

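In the scene half the block leans away with the fingers on its ribs; in the later side half it is past balance and falling towards the stop. I back off and look again.

>>> jog_arm:
  plan:
    - {"x": -0.02,"y": 0,"z": 0,"wx": 0,"wy": 0,"wz": 0}
    - {"x": -0.06,"y": 0,"z": 0,"wx": 0,"wy": 0,"wz": 0}
    - {"x": -0.1,"y": 0,"z": -0.05,"wx": 0,"wy": 0,"wz": 0}
    - {"x": -0.12,"y": 0,"z": -0.1,"wx": 0,"wy": 0,"wz": 0}
    - {"x": -0.12,"y": 0,"z": -0.1,"wx": 0,"wy": 0,"wz": 0}
    - {"x": -0.12,"y": 0,"z": -0.1,"wx": 0,"wy": 0,"wz": 0}

```text
t: 5.28
eef_pos: [0.472, 0.167, 0.0713]
tool_rot: [-0.0, 0.913, 0.407, 0.002]
contact_force: [0.4, -0.2, -0.0]
gripper_width: 0.202
```

```bash
python3 - <<'E'
from h import *
snap("wrist","w5.png")
E
```

```text
(no output)
```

View pics/w5.png

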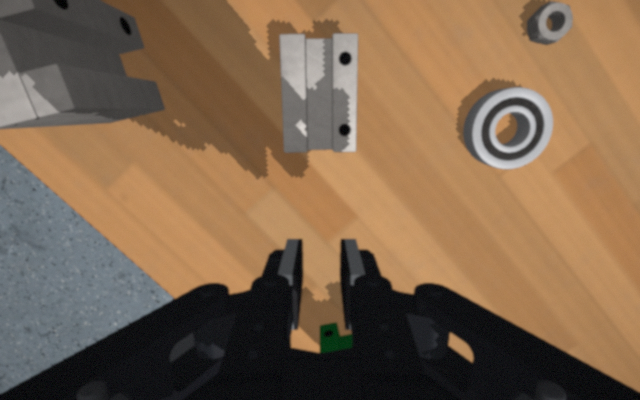

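The block lies flat, slot up (columns 281–357, rows 34–152), and nothing else moved.

```bash
python3 - <<'E'
from h import *
from scipy.spatial.transform import Rotation as Ro
o=monitor.get_obs();q=o["tool_rot"];p=o["eef_pos"]
R=Ro.from_quat([q[1],q[2],q[3],q[0]]).as_matrix();yaw=np.arctan2(R[1,0],R[0,0]);print("yaw",np.degrees(yaw),p)
P=[onz("wrist",uv,.028) for uv in((280.5,34),(357.5,34),(284,152.5),(356,152.5))]
for x in P: print(np.round(x,4),"tool",np.round(R.T@(x-p),4))
d=(P[0]+P[1]-P[2]-P[3])/2;print("len",np.linalg.norm(d),"block yaw",np.degrees(np.arctan2(d[1],d[0])))
c=sum(P)/4;f=np.radians(31.3);n=np.array([np.cos(f),np.sin(f)]);t=np.array([n[1],-n[0]])
s=np.array([.614,.311]);print("centre",c,"n,t rel stop",(c[:2]-s)@n,(c[:2]-s)@t)
E
```

```text
yaw 48.11943113151758 [0.47187373 0.16719773 0.07090324]
[0.5246 0.2576 0.028 ] tool [ 0.1023 -0.0211  0.0433]
[0.5536 0.2316 0.028 ] tool [0.1023 0.0178 0.0433]
[0.4847 0.213  0.028 ] tool [ 0.0425 -0.021   0.043 ]
[0.5143 0.1865 0.028 ] tool [0.0425 0.0187 0.0431]
len 0.05982519694112539 block yaw 48.57712820148484
centre [0.51928455 0.22215443 0.028     ] n,t rel stop -0.1270874238766551 0.026708394081583084
```

>>> jog_arm:
  plan:
    - {"x": 0,"y": -0.01,"z": 0.05,"wx": 0,"wy": 0,"wz": 0}
    - {"x": 0,"y": -0.01,"z": 0.12,"wx": 0,"wy": 0,"wz": 0}
    - {"x": 0.02,"y": -0.01,"z": 0.19,"wx": 0,"wy": 0,"wz": 0}
    - {"x": 0.05,"y": -0.01,"z": 0.25,"wx": 0,"wy": 0,"wz": 0}
    - {"x": 0.08,"y": -0.01,"z": 0.29,"wx": 0,"wy": 0,"wz": 0}
    - {"x": 0.1,"y": -0.01,"z": 0.305,"wx": 0,"wy": 0,"wz": 0}
    - {"x": 0.1,"y": -0.01,"z": 0.305,"wx": 0,"wy": 0,"wz": 0}
    - {"x": 0.1,"y": -0.01,"z": 0.305,"wx": 0,"wy": 0,"wz": 0}

```text
t: 6.0
eef_pos: [0.4841, 0.1837, 0.0098]
tool_rot: [-0.0, 0.913, 0.408, 0.002]
contact_force: [0.3, 0.6, 0.5]
gripper_width: 0.202
```

>>> jog_arm:
  plan:
    - {"x": 0.02,"y": 0,"z": 0,"wx": 0,"wy": 0,"wz": 0}
    - {"x": 0.04,"y": 0,"z": 0,"wx": 0,"wy": 0,"wz": 0}
    - {"x": 0.065,"y": -0.001,"z": 0,"wx": 0,"wy": 0,"wz": 0.007}
    - {"x": 0.09,"y": -0.001,"z": 0,"wx": 0,"wy": 0,"wz": 0.013}
    - {"x": 0.115,"y": -0.001,"z": 0,"wx": 0,"wy": 0,"wz": 0.02}
    - {"x": 0.14,"y": 0,"z": 0,"wx": 0,"wy": 0,"wz": 0.027}
    - {"x": 0.165,"y": 0.001,"z": 0,"wx": 0,"wy": 0,"wz": 0.033}
    - {"x": 0.19,"y": 0.003,"z": 0,"wx": 0,"wy": 0,"wz": 0.04}
    - {"x": 0.215,"y": 0.005,"z": 0,"wx": 0,"wy": 0,"wz": 0.047}
    - {"x": 0.24,"y": 0.008,"z": 0,"wx": 0,"wy": 0,"wz": 0.053}
    - {"x": 0.265,"y": 0.011,"z": 0,"wx": 0,"wy": 0,"wz": 0.06}
    - {"x": 0.29,"y": 0.015,"z": 0,"wx": 0,"wy": 0,"wz": 0.067}

```text
t: 7.0
eef_pos: [0.5255, 0.2254, 0.01]
tool_rot: [-0.001, 0.951, 0.309, 0.002]
contact_force: [-0.9, -0.4, 0.2]
gripper_width: 0.205
```

```bash
python3 - <<'E'
from h import *
o=monitor.get_obs();print(o["eef_pos"],o["tool_rot"])
snap("wrist","w6.png")
E
```

```text
[0.52554073 0.22538917 0.00997294] [-5.38288968e-04  9.51166245e-01  3.08673066e-01  1.85018291e-03]
```

View pics/w6.png

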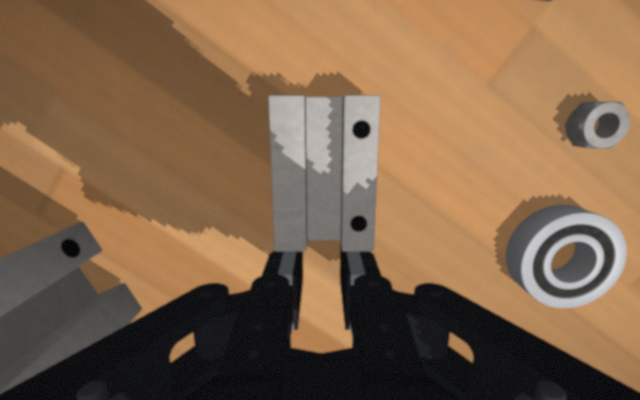

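The block is square on the fingers (columns 268–380, rear edge row 250). About 49 mm remains and the heading is 36°. I continue.

>>> jog_arm:
  plan:
    - {"x": 0.02,"y": 0,"z": 0,"wx": 0,"wy": 0,"wz": 0.005}
    - {"x": 0.04,"y": -0.001,"z": 0,"wx": 0,"wy": 0,"wz": 0.01}
    - {"x": 0.06,"y": -0.001,"z": 0,"wx": 0,"wy": 0,"wz": 0.016}
    - {"x": 0.08,"y": -0.001,"z": 0,"wx": 0,"wy": 0,"wz": 0.021}
    - {"x": 0.1,"y": 0,"z": 0,"wx": 0,"wy": 0,"wz": 0.026}
    - {"x": 0.12,"y": 0.002,"z": 0,"wx": 0,"wy": 0,"wz": 0.026}
    - {"x": 0.14,"y": 0.003,"z": 0,"wx": 0,"wy": 0,"wz": 0.026}
    - {"x": 0.16,"y": 0.005,"z": 0,"wx": 0,"wy": 0,"wz": 0.026}
    - {"x": 0.18,"y": 0.007,"z": 0,"wx": 0,"wy": 0,"wz": 0.026}

```text
t: 7.8
eef_pos: [0.5568, 0.2465, 0.0103]
tool_rot: [-0.001, 0.963, 0.269, 0.002]
contact_force: [-0.6, 0.6, 0.6]
gripper_width: 0.205
```

```bash
python3 - <<'E'
from h import *
o=monitor.get_obs();print(o["eef_pos"],o["tool_rot"])
snap("wrist","w7.png")
E
```

```text
[0.55679588 0.24646795 0.01026994] [-7.45074907e-04  9.63041374e-01  2.69341046e-01  2.48147052e-03]
```

View pics/w7.png

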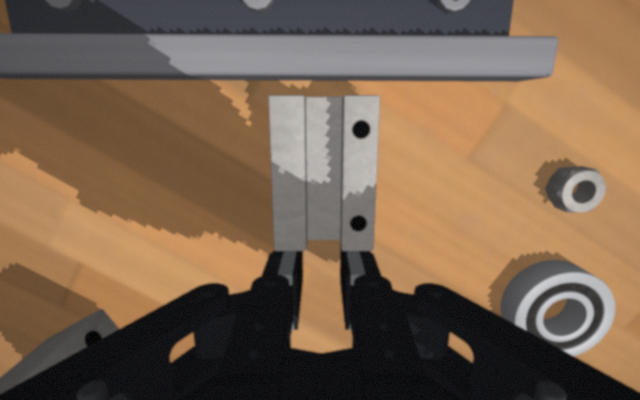

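The bar's face edge at about row 78 is parallel to the block's end at row 96. I get numbers from an edge fit.

```bash
python3 - <<'E'
from h import *
from scipy.spatial.transform import Rotation as Ro
g=cv2.GaussianBlur(cv2.imread("pics/w7.png").astype(float),(0,0),1)
s=g[:,:,2]-g[:,:,0]   # wood is orange, metal grey
q=monitor.get_obs()["tool_rot"];p=monitor.get_obs()["eef_pos"];R=Ro.from_quat([q[1],q[2],q[3],q[0]]).as_matrix();print("yaw",np.degrees(np.arctan2(R[1,0],R[0,0])))
def fit(cols,lo,hi,sg,z):
    pts=[];
    for c in cols:
        d=sg*np.diff(s[lo:hi,c]); r=lo+d.argmax()+.5
        if d.max()>4: pts.append((c,r))
    pts=np.array(pts);k=np.polyfit(pts[:,0],pts[:,1],1);e=pts[:,1]-np.polyval(k,pts[:,0]);pts=pts[abs(e)<1.5];k=np.polyfit(pts[:,0],pts[:,1],1)
    W=[R.T@(onz("wrist",(c,np.polyval(k,c)),z)-p) for c in (cols[0],cols[-1])]
    print(len(pts),k,np.round(W,4),"deg",np.degrees(np.arctan2(W[1][0]-W[0][0],W[1][1]-W[0][1])))
fit(range(280,500,2),68,90,1,0.0)
fit(range(20,250,2),68,90,1,0.0)
fit(range(20,500,2),68,90,1,0.0)
fit(range(274,376,2),86,106,-1,.028)
E
```

```text
yaw 31.265664518099445
110 [4.21297027e-03 7.86338818e+01] [[ 0.0777 -0.0182  0.0109]
 [ 0.0773  0.0761  0.0109]] deg -0.21318585556413064
115 [6.33630553e-03 7.81900655e+01] [[ 0.0783 -0.1306  0.0109]
 [ 0.0777 -0.0321  0.0109]] deg -0.32820836342838094
240 [4.93845379e-03 7.83542738e+01] [[ 0.0782 -0.1306  0.0109]
 [ 0.0773  0.0761  0.0109]] deg -0.25246853401253183
51 [1.99095023e-03 9.44235596e+01] [[ 0.0703 -0.0173 -0.0171]
 [ 0.0703  0.0185 -0.0171]] deg -0.09267559866539316
```

>>> jog_arm:
  plan:
    - {"x": 0.01,"y": 0,"z": 0,"wx": 0,"wy": 0,"wz": 0.001}
    - {"x": 0.02,"y": 0,"z": 0,"wx": 0,"wy": 0,"wz": 0.001}
    - {"x": 0.028,"y": 0,"z": 0,"wx": 0,"wy": 0,"wz": 0.001}
    - {"x": 0.034,"y": 0,"z": 0,"wx": 0,"wy": 0,"wz": 0.001}
    - {"x": 0.038,"y": 0,"z": 0,"wx": 0,"wy": 0,"wz": 0.001}
    - {"x": 0.042,"y": 0,"z": 0,"wx": 0,"wy": 0,"wz": 0.001}
    - {"x": 0.042,"y": 0,"z": 0,"wx": 0,"wy": 0,"wz": 0.001}

```text
t: 8.43
eef_pos: [0.5627, 0.2501, 0.0102]
tool_rot: [-0.001, 0.963, 0.268, 0.001]
contact_force: [-6.2, -3.1, 5.7]
gripper_width: 0.202
```

>>> jog_arm:
  plan:
    - {"x": 0.012,"y": 0,"z": 0,"wx": 0,"wy": 0,"wz": 0}
    - {"x": 0.018,"y": 0,"z": 0,"wx": 0,"wy": 0,"wz": 0}
    - {"x": 0.018,"y": 0,"z": 0,"wx": 0,"wy": 0,"wz": 0}

```text
t: 8.68
eef_pos: [0.5627, 0.25, 0.0097]
tool_rot: [-0.0, 0.964, 0.267, -0.003]
contact_force: [-9.1, -5.0, 8.5]
gripper_width: 0.203
```

It is firm against the stop: 10 N and no further travel. I back off straight and look.

>>> jog_arm:
  plan:
    - {"x": -0.02,"y": 0,"z": 0,"wx": 0,"wy": 0,"wz": 0}
    - {"x": -0.06,"y": 0,"z": 0,"wx": 0,"wy": 0,"wz": 0}
    - {"x": -0.1,"y": 0,"z": 0,"wx": 0,"wy": 0,"wz": 0}
    - {"x": -0.13,"y": 0,"z": -0.1,"wx": 0,"wy": 0,"wz": 0}
    - {"x": -0.13,"y": 0,"z": -0.25,"wx": 0,"wy": 0,"wz": 0}
    - {"x": -0.13,"y": 0,"z": -0.3,"wx": 0,"wy": 0,"wz": 0}
    - {"x": -0.13,"y": 0,"z": -0.3,"wx": 0,"wy": 0,"wz": 0}

```text
t: 9.27
eef_pos: [0.5426, 0.2373, 0.0726]
tool_rot: [-0.001, 0.964, 0.267, -0.0]
contact_force: [-0.3, 0.1, -0.4]
gripper_width: 0.203
```

```bash
python3 - <<'E'
from h import *
snap("wrist","w8.png")
a=cv2.imread("pics/w8.png")[0:260,160:506];cv2.imwrite("pics/c8.png",cv2.resize(a,(798,600),interpolation=2))
E
```

```text
(no output)
```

View pics/c8.png

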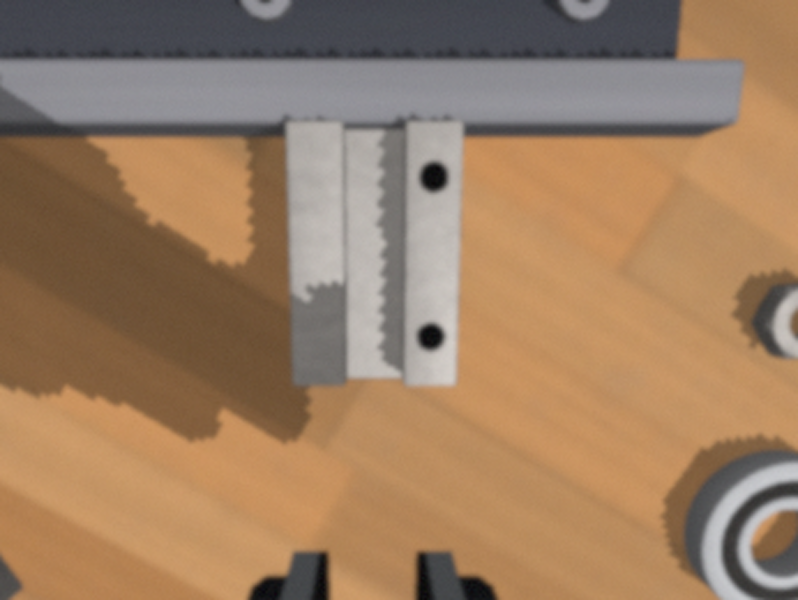

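The block's end lies along the bar's face with no gap: crop row 121 at both corners, columns 287 and 464. It sits slot up, parallel to the bar's normal, and the fingers are clear.

```bash
python3 -c "
from station import bot;print(bot.hand_in())"
```

```text
the job is handed in; nothing more can be done
None
```

I tipped the smaller light-grey block over towards the stop, so it lies slot up. Then I pushed it along the bench with two fingertips about 17 mm apart, turning it roughly 17° on the way, until its end met the stop. I backed off straight and handed in at about 9.3 s.

**Contact:** at the stop the level push force rose to about 10 N with no further travel, well under the limits.

**Last picture:** the block's end sits flush and square along the bar's face, with the slot up and the fingers clear of it. A fit just before contact put the block's end within about 0.2° of the bar.

**Other things on the bench:** the arm did not touch the green block, the larger grey block or the other bystanders, and the nut and bearing looked undisturbed in the last picture. I did not re-measure any of them.

**Disagreement:** the scene and side cameras differed by about 7 mm on the stop's position. I used the wrist-camera gap (7.4 mm measured, about 6.9 mm travelled to contact) and the contact force instead.

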